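# Right the washed mug on its drip tray

### The arm

A 6-joint arm with a two-finger parallel gripper is mounted at the origin on a cart in front of the work surface, level with it; the furniture and walls round the work are solid. World frame = base frame: x ahead of the robot, y to its left, z up, the work surface at z = 0. Lengths are in m, angles in rad, forces in N, time in s.
With the tool pointing down it reaches from about 0.3 to 0.875 m from the base axis. Payload 6.4 kg.
Tool frame: the origin (TCP) lies on the centre line of the jaws, within the pads' length; the fingertips stand 8 mm ahead of it and the grasp point (between the pads) lies 11 mm behind it; z points along the fingers, y is the line along which they close (so a half turn about z gives the same grasp; the last joint's range is limited). The gripper opens to 85 mm and grips with 20 to 120 N. Pads are 22 mm wide; open, the fingers measure 114 mm over their backs; the gripper's body (76 mm by 85 mm) begins 54 mm behind the grasp point. The pads swing forward as they close: fully open they stand 13 mm farther back than shut.
Start: joints at [-1.549, 0.181, 1.607, -0, 1.354, -0.206], TCP at [0.13, -0.56, 0.2] pointing down, gripper open.
Joint ranges: [-2.99, 2.99], [-0.89, 2.07], [0.3, 2.58], [-1.14, 4.28], [0, 2.63], [-3.12, 3.12]. Speed limits (rad/s): [2.57, 2.57, 3.01, 3.14, 3.14, 3.14].

### API

Orientations are given as a unit quaternion [w, x, y, z].
In Python, from bench import ctrl gives the robot as it stands.
- The arm moves only by the shell command python3 -m handwheel 'ROWS' [OPENING]. ROWS is JSON, a list that holds one entry, the list of rows, each a list of 4 numbers: the shift along the tool's x, y, z each as a share of 20 cm, from -1 to 1, then the turn about the tool's z as a share of 1.5 rad, from -1 to 1. In form: [[[x, y, z, twist], ...]]. A call has 1 to 10 rows; each row is the pose to reach, as a shift and turn from the pose commanded when the call began, along the tool's axes at that moment; what a row does not reach only later rows make up. A row lasts 1/8 s, in which the tool goes at most 62.5 mm and 10.7 degrees, less where a joint would pass 70% of its speed; a pose out of reach is approached as far as the arm can. A call with a number of a shift or a turn outside -1 to 1 is refused whole. A call with a gripper value outside its range is refused whole. OPENING is the finger opening in mm, from 0 to 85.4, set as the call begins (- or left out, the last holds). The fingers move at their own pace and stop on an object; the grip force is fixed at half the most. Time passes only in rows, so rows that repeat a pose let the fingers close. It gives the time, the measured TCP pose, the force, the opening and the grip force at its end, in the units of the state.
- ctrl.get_obs(): the state, without advancing time (a new reading comes with each control period).
- ctrl.camera(name): name is "side" or "top"; returns a dict with "color" (480x640x3 uint8, red, green, blue), "range_z" (480x640 float32, m along the optical axis (not along the pixel's ray), 0 where there is no reading), "K" (3x3 intrinsics, pixels), "pose" (4x4, takes a point from camera to world coordinates). Camera axes: x right, y down, z forward; pixel columns grow to the right and rows downward; lengths in m; the calibration is good to about 2 mm. A picture is of the moment at which its call begins.
- ctrl.hand_in(): hands the job in; it is judged then, once.
The state is a dict: "time_s": time; "q": joint angles; "dq": joint speeds; "joint_efforts": joint torques, N m; "eef_pos": TCP position; "eef_rot": TCP orientation; "wrist_force": force on the tool from outside, world axes, zero at the start; "torque": the same for the moment, N m; "opening": opening from 0.0 (shut) to 1.0 (fully open); "grasp_force": force on a finger pad.
Only numpy, scipy, OpenCV 4.12 (cv2) and the standard library are available. Lean on these libraries where they do the work, as an engineer would, in place of code of your own. Each camera call takes 0.05 s, during which the arm holds its last target. There are 200 camera calls.

### The job

The washed mug was left mouth-down at the near end of the raised drip tray. Roll it over on the tray - tip it onto its side, then tip it up onto its base - so that it ends standing mouth-up inside the tray's rim; do not lift it clear of the tray. Leave the tape roll, the battery and the eraser beside the tray where they are.

Things in the scene. Friction and masses are not known exactly. Their poses are not given: they have to be found in the camera images.
- drip_tray: fixed aluminium drip tray on short rubber feet, 340 mm long (its x), 260 mm wide (its y); origin on the bench under its centre, z up; its floor, a flat grippy black rubber liner, is 20 mm above the bench, a rim 5 mm thick all round whose top is 28 mm above the bench (8 mm above the floor). The mug starts at its -x end, nearer the robot, right of the middle, its handle roughly to the +y side.
- mug: white spotted ceramic mug, 82 mm across, 91 mm high, 0.28 kg, hollow, wall 5 to 10 mm, base 7 mm. Its z runs from base to mouth (down at the start). Origin in the underside's plane, 17 mm off the axis: the axis is at x = 0, y = +17 mm. Handle on the -y side, to y = -57 mm (74 mm from the axis), 15 to 30 mm wide, from z = 16 to 81 mm; its loop is filled, nothing passes through
- mug_mid (a point): centre of the mug, on its axis half way up (45.5 mm from either end)
- mug_mouth (a point): centre of the mug's mouth, on its axis in the plane of the lip
- tray_floor (a point): middle of the tray's floor, on its upper face
- tape_roll: roll of black tape lying flat, 58x56x19 mm, origin under its centre; beside the tray on its +y side; to be left alone
- cell: small block battery lying flat, 26x49x17 mm, origin under its centre; beside the tray on its -y side; to be left alone
- eraser: white eraser, 28x57x15 mm, origin under its centre; beside the tray on its -y side, farther away; to be left alone
There are look-alikes about, which are no part of the job. What is meant by the mug is not yellow, and is the larger of those in its own colour.

How it is judged:
On the way:
1. the mug lies on its side on the tray (angle between mug's own z axis and vertical between 1.2 and 1.94 rad and z of mug_mid in the frame of tray_floor below 0.065 m), for 0.2 s.
At the end, for the whole second after the job is handed in: The mug stands still on its base on the tray's floor, mouth up (within 0.08 rad of upright, its base within 5 mm of the floor) and inside the rim; the tape roll, the battery and the eraser are within 15 mm of where they were (angle between mug's own z axis and vertical below 0.08 rad and z of mug_mid in the frame of tray_floor between 0.04 and 0.051 m and x of mug_mid in the frame of tray_floor between -0.126 and 0.126 m and y of mug_mid in the frame of tray_floor between -0.086 and 0.086 m and linear speed of mug below 0.02 m/s and angular speed of mug below 0.2 rad/s and distance of each of tape_roll, cell, eraser from where it was at the start of the episode below 0.015 m); the robot touches nothing.
It fails at once if the mug is lifted clear of the tray (its centre more than 100 mm above the tray's floor; rolling it over on the tray raises it to about 62 mm, over the rim about 70 mm) (z of mug_mid in the frame of tray_floor above 0.1 m).
It fails at once if the roll of tape is moved more than 15 mm (distance of tape_roll from where it was at the start of the episode above 0.015 m).
It fails at once if the battery is moved more than 15 mm (distance of cell from where it was at the start of the episode above 0.015 m).
It fails at once if the eraser is moved more than 15 mm (distance of eraser from where it was at the start of the episode above 0.015 m).
It also fails if it takes over 51 s, if anything falls off the work surface, if the arm or the gripper's body presses on something with over 40 N, if the wrist force passes 120 N, or if a joint passes its speed limit or range.

## Working session

There is one attempt and no reset: what is moved stays moved. The work goes in short steps, Python scripts to look and compute and a shell command to move; the robot and the scene stay as the last step left them, time stands still between calls to the robot, and variables do not carry over. Pictures are saved under pics/ and viewed, at most 13 in all, crops included, and the job is handed in when it is done.

```bash
ls; mkdir -p pics
python3 - <<'E'
from bench import ctrl
import cv2,numpy as np
o=ctrl.get_obs();print(o)
for n in("top","side"):
    c=ctrl.camera(n);np.savez(n+"0.npz",**c);cv2.imwrite(f"pics/{n}0.png",c["color"][...,::-1]);print(n,c["K"].tolist(),np.round(c["pose"],3).tolist())
E
```

```text
pics
{'time_s': 0.0, 'q': array([-1.54930264e+00,  1.81527090e-01,  1.60802592e+00,  3.81776135e-05,
        1.35381288e+00, -2.06289451e-01]), 'dq': array([-0.00032893,  0.0004066 ,  0.00149504,  0.00122118, -0.00124903,
       -0.00034589]), 'joint_efforts': array([ 9.11456609e-04, -4.44866538e+01, -3.51336086e+01, -3.64015168e-04,
        9.00948158e-03, -1.41830074e-05]), 'eef_pos': array([ 0.12986805, -0.5595106 ,  0.1995834 ]), 'eef_rot': array([-8.81118213e-04,  9.93521441e-01,  1.13641363e-01,  1.00363328e-04]), 'wrist_force': array([-0.98756018, -0.04161111,  0.52735236]), 'torque': array([-0.04313776, -0.03828743,  0.00541504]), 'grasp_force': 0.0, 'opening': 0.9958412271716598}
top [[557.6036073103592, 0.0, 315.7893360943063], [0.0, 557.6036073103592, 237.02227362083866], [0.0, 0.0, 1.0]] [[0.003, -0.995, 0.095, 0.427], [-1.0, -0.003, 0.007, 0.004], [-0.006, -0.095, -0.995, 1.21], [0.0, 0.0, 0.0, 1.0]]
side [[462.2525755264981, 0.0, 321.4371603312738], [0.0, 462.2525755264981, 239.34254195065577], [0.0, 0.0, 1.0]] [[0.984, -0.107, 0.142, 0.4], [-0.176, -0.474, 0.863, -0.962], [-0.025, -0.874, -0.485, 0.647], [0.0, 0.0, 0.0, 1.0]]
```

View pics/top0.png

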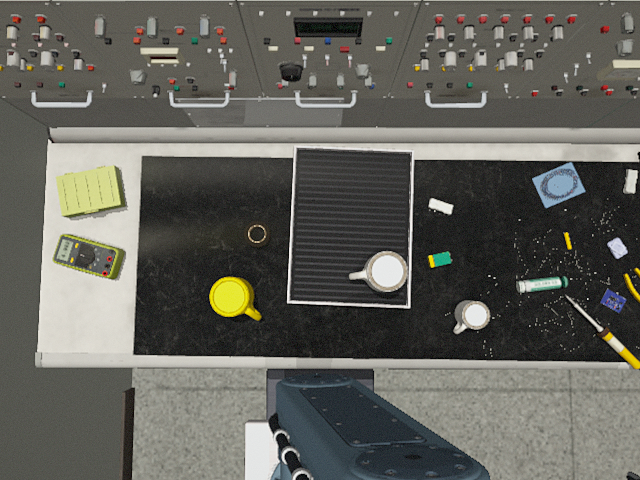

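View pics/side0.png

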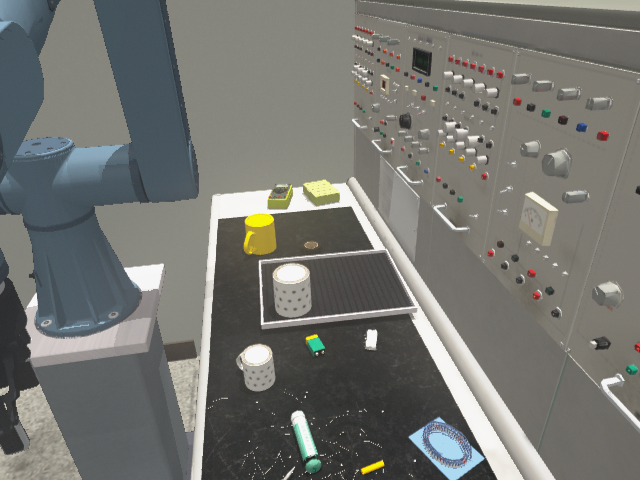

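The top view shows three candidates:
- The white spotted mug on the tray, at (386,272). Its handle is at (357,276), to the left, which is +y.
- A smaller white spotted mug on the bench, at (473,316).
- A yellow mug, at (232,298).

The tray is columns 290–412, rows 148–306. The tape roll is at (257,233), the battery at (440,260) and the eraser at (440,206). By the description I choose the mug at (386,272), which the side view shows at (292,290).

```bash
cat > h.py <<'E'
import numpy as np,cv2
from bench import ctrl
def cloud(c):
    z=c["range_z"];v,u=np.mgrid[:480,:640];K=c["K"]
    p=np.stack([(u-K[0,2])/K[0,0]*z,(v-K[1,2])/K[1,1]*z,z],-1)
    p=p@c["pose"][:3,:3].T+c["pose"][:3,3]; p[z==0]=np.nan
    return p
E
python3 - <<'E'
from h import *
a=np.load("top0.npz");b=np.load("side0.npz")
for n,c in(("top",a),("side",b)):
    P=cloud(c)
    white=(c["color"].min(-1)>110)
    if n=="top": T=P[100:350,285:418];W=white[100:350,285:418]
    else: T=P[240:335,250:420];W=white[240:335,250:420]
    z=T[...,2]
    m=(z>.1)&(z<.125)
    q=T[m];print(n,"mugtop n",len(q),"z",np.median(q[:,2]),"x",np.percentile(q[:,0],[1,50,99]),"y",np.percentile(q[:,1],[1,50,99]))
    (x,y),r=cv2.minEnclosingCircle((q[:,:2]*1000).astype(np.float32));print(" circle",x,y,r)
    m=(z>.04)&(z<.125);q=T[m];print(" all mug x",np.percentile(q[:,0],[.5,99.5]),"y",np.percentile(q[:,1],[.5,99.5]))
    h=q[q[:,1]>np.percentile(q[:,1],.5)+.095];print(" handle",len(h),h.mean(0) if len(h) else 0,h.max(0) if len(h) else 0)
    m=W&(z>.018)&(z<.036);q=T[m];(cx,cy),s,an=cv2.minAreaRect((q[:,:2]*1000).astype(np.float32));print(" rim",cx,cy,s,an,"z",np.median(q[:,2]))
    m=~W&(z>.01)&(z<.026);print(" floor z",np.median(z[m]))
# small mug size
P=cloud(a);q=P[295:338,450:495].reshape(-1,3);q=q[q[:,2]>.04];print("small",np.ptp(q,axis=0),q.max(0))
im=a["color"][235:315,335:425,::-1];im2=b["color"][250:400,230:340,::-1]
im=cv2.resize(im,(450,400));im2=cv2.resize(im2,(300,400));cv2.imwrite("pics/crop.png",np.hstack([im,im2]))
E
```

```text
top mugtop n 1781 z 0.10886982234677234 x [0.42836321 0.47742365 0.78026553] y [-0.18375901 -0.12316281  0.06521344]
 circle 619.3682250976562 -61.04997253417969 207.79983520507812
 all mug x [0.42832322 0.78094045] y [-0.19710065  0.07384479]
 handle 1395 [ 0.70440205 -0.02990035  0.08553879] [0.78156335 0.07812807 0.12491966]
 rim 588.355224609375 -59.85050964355469 (287.7822265625, 389.0157470703125) 88.55067443847656 z 0.0254661493417061
 floor z 0.020094840105803757
side mugtop n 684 z 0.10637804192139116 x [0.4298856  0.4670974  0.78055844] y [-0.17066489 -0.13589011 -0.0599307 ]
 circle 604.9913330078125 -96.71688079833984 181.98585510253906
 all mug x [0.40445045 0.78229956] y [-0.17266076  0.14712215]
 handle 355 [ 0.75005669 -0.01289277  0.06403275] [0.78286719 0.15852118 0.11045763]
 rim 590.873291015625 -35.61900329589844 (326.79132080078125, 385.2783508300781) 87.81117248535156 z 0.023611109722864565
 floor z 0.018389580170297404
small [0.06183766 0.06277167 0.02987174] [ 0.4062484  -0.28131114  0.06988015]
```

View pics/crop.png

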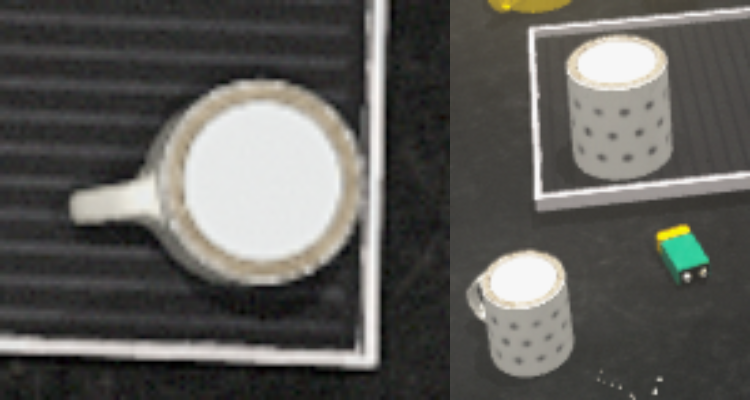

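The crop shows the chosen mug: white, spotted, mouth-down in the tray's near corner, handle to +y. It is larger than its bench twin (82 mm against about 62 mm). The far wall got into the fit, so I'll refine without it.

Run:
```python
from h import *
for n in("top","side"):
    c=np.load(n+"0.npz");P=cloud(c);x,y,z=np.moveaxis(P,-1,0);w=c["color"].min(-1)>110
    reg=(x>.38)&(x<.75)&(y>-.22)&(y<.1)
    m=reg&(x<.6)&(z>.1)&(z<.12);q=P[m];(cx,cy),r=cv2.minEnclosingCircle((q[:,:2]*1000).astype(np.float32));print(n,"top",len(q),np.median(q[:,2]),cx,cy,r)
    m=reg&(x<.6)&(z>.045)&(z<.12);q=P[m];print(" mug",q.min(0),q.max(0));h=q[q[:,1]>cy/1000+.05];print(" handle",len(h),h.mean(0) if len(h) else"")
    m=reg&w&(z>.02)&(z<.034);q=P[m];print(" rim",cv2.minAreaRect((q[:,:2]*1000).astype(np.float32)),np.median(q[:,2]))
```

```text
top top 1277 0.10855273879243832 464.808837890625 -129.22518920898438 40.05891799926758
 mug [ 0.42632512 -0.16775693  0.04836298] [ 0.50329734 -0.05715752  0.11677943]
 handle 75 [ 0.45670823 -0.06780084  0.07727883]
 rim ((565.4530029296875, -62.933074951171875), (260.1802673339844, 340.3489990234375), 87.80928039550781) 0.027219743440644262
side top 674 0.10639772457429758 466.2401123046875 -133.57083129882812 40.035850524902344
 mug [ 0.42680876 -0.17377104  0.04502206] [ 0.50671995 -0.09389378  0.11256918]
 handle 0 
 rim ((567.4169311523438, -64.83758544921875), (266.60504150390625, 340.6318359375), 87.81117248535156) 0.024833216655311907
```

Measured from two views:

| Item | Value |
|---|---|
| Mug axis | (0.4655, -0.131) |
| Mug top | z about 0.108 (text gives 0.111) |
| Tray centre | (0.566, -0.0635), yaw about -2° |
| Rim top | z about 0.027 |

All of these agree with the sizes given. My plan is to push the mug's top in +x with closed fingers, so it tips onto its side, then push the upper lip in +x, so it tips onto its base. First I'll move to a point behind the mug.

```bash
python3 -m handwheel '[[[0.2,-0.2,0,0.05],[0.4,-0.4,0,0.1],[0.6,-0.6,0,0.15],[0.8,-0.8,0,0.152],[0.865,-0.91,0,0.152],[0.865,-0.91,0,0.152],[0.865,-0.91,0,0.152]]]' 0
python3 -c "
from bench import ctrl;o=ctrl.get_obs();print(o['eef_pos'],o['eef_rot'])"
```

```text
time_s: 0.98
eef_pos: [0.2571, -0.3445, 0.2006]
eef_rot: [0.0, 1.0, -0.0, -0.0]
wrist_force: [-0.7, 0.4, 0.6]
opening: 0.001
grasp_force: 0.0
[ 0.25711574 -0.34452962  0.20058986] [ 3.42657758e-04  9.99999928e-01 -1.60879919e-04 -4.04639677e-05]
```

```bash
python3 -m handwheel '[[[0.16,-0.25,0,0],[0.32,-0.5,0,0],[0.48,-0.75,0,0],[0.6,-1,0,0],[0.6,-1,0,0],[0.6,-1,0,0]]]' 0
python3 -m handwheel '[[[0.05,-0.08,0.1,0],[0.05,-0.08,0.3,0],[0.05,-0.08,0.47,0],[0.05,-0.08,0.47,0],[0.05,-0.08,0.47,0]]]' 0
```

```text
time_s: 1.72
eef_pos: [0.3774, -0.1449, 0.2004]
eef_rot: [0.0, 1.0, -0.0, -0.0]
wrist_force: [-0.0, 0.1, 0.5]
opening: -0.002
grasp_force: 0.0
time_s: 2.35
eef_pos: [0.3878, -0.1295, 0.1076]
eef_rot: [0.0, 1.0, -0.001, 0.0]
wrist_force: [-0.9, 0.4, 0.1]
opening: -0.0
grasp_force: 0.0
```

```bash
python3 -m handwheel '[[[0.06,0,0,0],[0.11,0,0,0],[0.14,0,0,0],[0.16,0,-0.005,0],[0.18,0,-0.01,0],[0.2,0,-0.02,0],[0.22,0,-0.03,0],[0.24,0,-0.04,0],[0.26,0,-0.05,0],[0.26,0,-0.05,0]]]' 0
cat > look.py <<'E'
import sys
from h import *
n=sys.argv[1]
out=[]
for k in("top","side"):
    c=ctrl.camera(k);np.savez(f"{k}{n}.npz",**c);P=cloud(c);x,y,z=np.moveaxis(P,-1,0)
    im=c["color"]; m=(x>.4)&(x<.73)&(y>-.2)&(y<.08)&(z>.035)&(z<.16)&(im.min(-1)>75)&(np.ptp(im.astype(int),axis=-1)<40)
    q=P[m];print(k,len(q),"min",np.percentile(q,.5,axis=0).round(3),"max",np.percentile(q,99.5,axis=0).round(3))
    out.append(cv2.resize(im[110:340,260:460] if k=="top" else im[190:360,220:440],(400,450)))
cv2.imwrite(f"pics/l{n}.png",np.hstack(out)[...,::-1])
E
python3 look.py 1
```

```text
time_s: 3.6
eef_pos: [0.4397, -0.1279, 0.1167]
eef_rot: [0.0, 1.0, -0.0, 0.0]
wrist_force: [0.3, -0.1, -0.5]
opening: -0.004
grasp_force: 0.0
top 171 min [ 0.45  -0.105  0.038] max [ 0.497 -0.057  0.112]
side 1599 min [ 0.427 -0.173  0.036] max [ 0.505 -0.098  0.154]
```

View pics/l1.png

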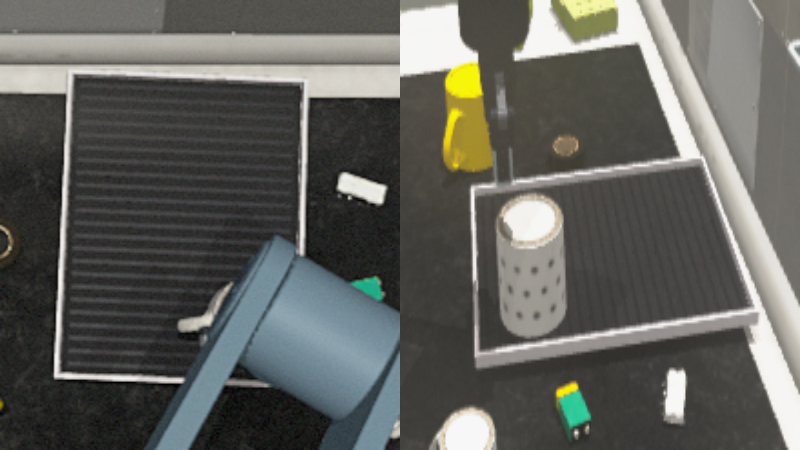

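The side view shows the mug still upright, and the fingertip has risen level with its top edge at (520,190). I raised it too early. I'll back out, go lower and push level.

```bash
python3 -m handwheel '[[[0,0,-0.05,0],[-0.1,0,-0.05,0],[-0.2,0,-0.05,0],[-0.22,0,0.04,0],[-0.22,0,0.11,0],[-0.22,0,0.11,0]]]' 0
python3 -m handwheel '[[[0.06,0,0,0],[0.09,0,0,0],[0.11,0,0,0],[0.13,0,0,0],[0.15,0,0,0],[0.17,0,0,0],[0.19,0,0,0]]]' 0
python3 look.py 2
```

```text
time_s: 4.45
eef_pos: [0.3948, -0.1274, 0.0937]
eef_rot: [-0.001, 1.0, -0.0, -0.001]
wrist_force: [0.4, -1.1, -0.4]
opening: 0.001
grasp_force: 0.0
time_s: 5.32
eef_pos: [0.4336, -0.1279, 0.0945]
eef_rot: [0.0, 1.0, -0.0, -0.0]
wrist_force: [-0.3, -0.3, -0.6]
opening: 0.006
grasp_force: 0.0
top 211 min [ 0.451 -0.112  0.036] max [ 0.499 -0.057  0.113]
side 1627 min [ 0.425 -0.173  0.036] max [ 0.505 -0.097  0.151]
```

View pics/l2.png

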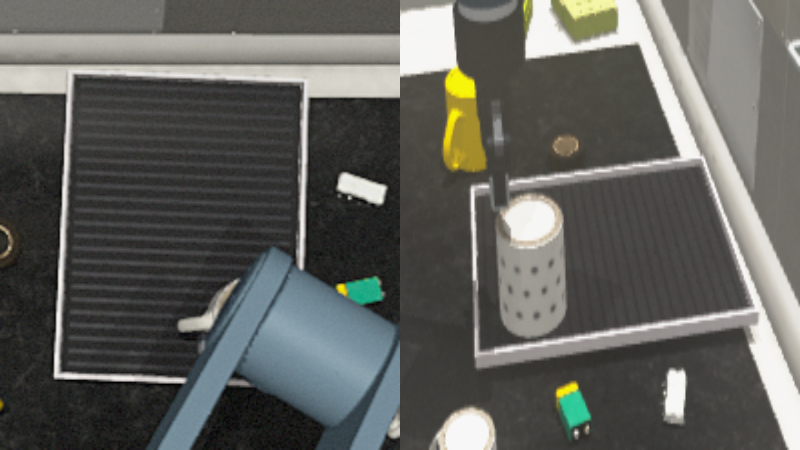

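Run:
```python
from h import *
c=np.load("side2.npz");P=cloud(c)
K=c["K"];T=np.linalg.inv(c["pose"])
def pr(p):
    q=T[:3,:3]@np.array(p)+T[:3,3];q=K@q;return (q[:2]/q[2]).round(0)
print("tip",pr([.4336,-.128,.0865]),"mugtop -x",pr([.4245,-.131,.111]))
x,y,z=np.moveaxis(P,-1,0)
m=(x>.35)&(x<.52)&(y>-.2)&(y<-.05)&(z>.113)&(z<.2);q=P[m]
for a in np.arange(.113,.2,.012):
    s=q[(q[:,2]>a)&(q[:,2]<a+.012)];print(round(a,3),len(s),s.min(0).round(3),s.max(0).round(3)) if len(s) else 0
```

```text
tip [276. 282.] mugtop -x [271. 274.]
0.113 5 [ 0.426 -0.135  0.123] [ 0.439 -0.132  0.125]
0.125 39 [ 0.424 -0.143  0.125] [ 0.445 -0.133  0.137]
0.137 48 [ 0.424 -0.145  0.137] [ 0.445 -0.127  0.148]
0.149 47 [ 0.424 -0.144  0.149] [ 0.445 -0.132  0.161]
0.161 14 [ 0.421 -0.159  0.169] [ 0.446 -0.12   0.173]
0.173 36 [ 0.422 -0.169  0.173] [ 0.446 -0.154  0.184]
0.185 65 [ 0.418 -0.18   0.186] [ 0.451 -0.125  0.197]
0.197 13 [ 0.419 -0.182  0.197] [ 0.451 -0.135  0.2  ]
```

Run:
```python
from h import *
c=np.load("side2.npz");c0=np.load("side0.npz")
f=lambda c:cv2.resize(c["color"][235:325,255:335],(400,450),interpolation=cv2.INTER_NEAREST)
cv2.imwrite("pics/z2.png",np.hstack([f(c0),f(c)])[...,::-1])
for n,c in(("0",c0),("2",c)):
    P=cloud(c)
    for r in(262,268,274,280,300,312): print(n,r,[tuple(P[r,u].round(3)) for u in (272,276,280,290,305)])
```

```text
0 262 [(np.float64(0.437), np.float64(0.07), np.float64(0.016)), (np.float64(0.447), np.float64(0.066), np.float64(0.018)), (np.float64(0.457), np.float64(0.064), np.float64(0.017)), (np.float64(0.482), np.float64(0.053), np.float64(0.021)), (np.float64(0.521), np.float64(0.05), np.float64(0.018))]
0 268 [(np.float64(0.434), np.float64(0.037), np.float64(0.019)), (np.float64(0.444), np.float64(0.035), np.float64(0.019)), (np.float64(0.447), np.float64(-0.106), np.float64(0.106)), (np.float64(0.468), np.float64(-0.107), np.float64(0.104)), (np.float64(0.5), np.float64(-0.121), np.float64(0.109))]
0 274 [(np.float64(0.432), np.float64(0.012), np.float64(0.017)), (np.float64(0.436), np.float64(-0.129), np.float64(0.107)), (np.float64(0.445), np.float64(-0.125), np.float64(0.104)), (np.float64(0.466), np.float64(-0.128), np.float64(0.103)), (np.float64(0.497), np.float64(-0.14), np.float64(0.106))]
0 280 [(np.float64(0.43), np.float64(-0.017), np.float64(0.018)), (np.float64(0.434), np.float64(-0.149), np.float64(0.105)), (np.float64(0.442), np.float64(-0.156), np.float64(0.109)), (np.fl
[... 1852 characters left out ...]
(-0.157), np.float64(0.106)), (np.float64(0.494), np.float64(-0.161), np.float64(0.105))]
2 300 [(np.float64(0.423), np.float64(-0.102), np.float64(0.022)), (np.float64(0.43), np.float64(-0.149), np.float64(0.054)), (np.float64(0.438), np.float64(-0.159), np.float64(0.06)), (np.float64(0.459), np.float64(-0.169), np.float64(0.064)), (np.float64(0.491), np.float64(-0.162), np.float64(0.054))]
2 312 [(np.float64(0.419), np.float64(-0.143), np.float64(0.019)), (np.float64(0.428), np.float64(-0.143), np.float64(0.018)), (np.float64(0.436), np.float64(-0.156), np.float64(0.027)), (np.float64(0.457), np.float64(-0.169), np.float64(0.033)), (np.float64(0.49), np.float64(-0.165), np.float64(0.025))]
```

View pics/z2.png

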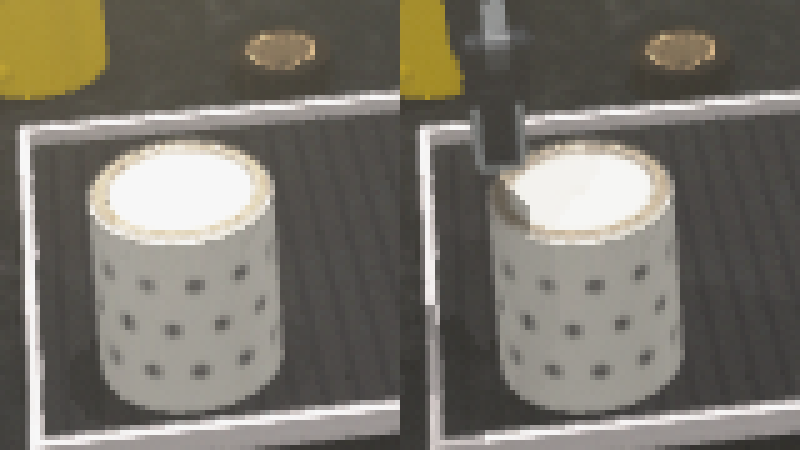

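The close crop shows the finger's visible end at about pixel (275,269), z about 0.125. That is above the mug, so the tip stands roughly 30 mm higher than the reported TCP suggests. I'll back off, go lower and measure the tip directly.

```bash
python3 -m handwheel '[[[-0.1,0,0,0],[-0.2,0,0,0],[-0.2,0,0.08,0],[-0.2,0,0.16,0],[-0.2,0,0.16,0],[-0.2,0,0.16,0]]]' 0
cat > tip.py <<'E'
from h import *
o=ctrl.get_obs()["eef_pos"];c=ctrl.camera("side");P=cloud(c);x,y,z=np.moveaxis(P,-1,0)
m=(abs(x-o[0])<.02)&(abs(y-o[1])<.03)&(z>.035)&(z<.2);q=P[m];s=q[q[:,2]<q[:,2].min()+.03]
print(o,len(q),"tip z",np.sort(q[:,2])[:6].round(3),"x",s[:,0].min().round(3),s[:,0].max().round(3),"y",s[:,1].min().round(3),s[:,1].max().round(3))
E
python3 tip.py
```

```text
time_s: 6.18
eef_pos: [0.3936, -0.128, 0.0629]
eef_rot: [0.0, 1.0, -0.0, 0.0]
wrist_force: [-0.3, -0.2, 0.9]
opening: -0.003
grasp_force: 0.0
[ 0.39359428 -0.12798689  0.06294997] 329 tip z [0.092 0.092 0.092 0.093 0.093 0.094] x 0.383 0.405 y -0.145 -0.131
```

The tip is at TCP z + 0.029, so it is now at z about 0.091, a good height. Pushing level in small steps.

```bash
python3 -m handwheel '[[[0.05,0,0,0],[0.08,0,0,0],[0.1,0,0,0],[0.12,0,0,0],[0.14,0,0,0],[0.16,0,0,0],[0.18,0,-0.01,0],[0.2,0,-0.02,0]]]' 0
python3 look.py 3
```

```text
time_s: 7.22
eef_pos: [0.4334, -0.1278, 0.0667]
eef_rot: [-0.0, 1.0, -0.0, -0.0]
wrist_force: [-2.6, -0.5, 2.6]
opening: -0.003
grasp_force: 1.7
top 347 min [ 0.462 -0.124  0.037] max [ 0.521 -0.057  0.116]
side 1666 min [ 0.424 -0.173  0.036] max [ 0.522 -0.097  0.125]
```

View pics/l3.png

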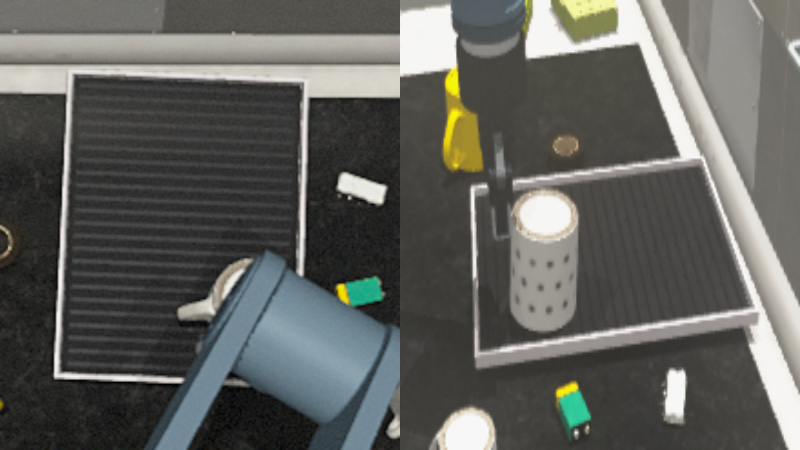

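```bash
cat > tilt.py <<'E'
import sys
from h import *
c=np.load(f"side{sys.argv[1]}.npz");P=cloud(c);x,y,z=np.moveaxis(P,-1,0);im=c["color"]
m=(x>.4)&(x<.73)&(y>-.2)&(y<-.03)&(z>.022)&(z<.13)&(im.min(-1)>75)&(np.ptp(im.astype(int),axis=-1)<40)&(np.arange(480)[:,None]<335)
q=P[m]
for a in np.arange(.024,.124,.012):
    s=q[(q[:,2]>a)&(q[:,2]<a+.012)]
    if len(s)>5: print(round(a+.006,3),len(s),"x",np.percentile(s[:,0],[2,98]).round(3),"ymin",np.percentile(s[:,1],2).round(3))
E
python3 tilt.py 0;python3 tilt.py 3
```

```text
0.03 469 x [0.402 0.729] ymin -0.199
0.042 162 x [0.428 0.504] ymin -0.173
0.054 168 x [0.428 0.505] ymin -0.173
0.066 169 x [0.429 0.506] ymin -0.172
0.078 168 x [0.428 0.502] ymin -0.172
0.09 184 x [0.429 0.504] ymin -0.172
0.102 588 x [0.43  0.501] ymin -0.17
0.114 105 x [0.431 0.504] ymin -0.17
0.03 480 x [0.401 0.729] ymin -0.199
0.042 156 x [0.442 0.517] ymin -0.173
0.054 168 x [0.442 0.517] ymin -0.172
0.066 168 x [0.443 0.52 ] ymin -0.172
0.078 174 x [0.445 0.519] ymin -0.171
0.09 183 x [0.445 0.519] ymin -0.172
0.102 355 x [0.427 0.521] ymin -0.171
0.114 427 x [0.427 0.518] ymin -0.169
0.126 13 x [0.424 0.445] ymin -0.141
```

The push slid the mug about 14 mm in +x with only about 2–3° of tilt. The level push dragged the back wall downward. I'll rise along the tipping arc instead, so finger friction lifts the back edge.

```bash
python3 -m handwheel '[[[0.02,0,-0.02,0],[0.045,0,-0.038,0],[0.065,0,-0.054,0],[0.085,0,-0.068,0],[0.105,0,-0.082,0],[0.125,0,-0.095,0]]]' 0
python3 look.py 4; python3 tilt.py 4
```

```text
time_s: 8.07
eef_pos: [0.4587, -0.1278, 0.0857]
eef_rot: [0.0, 1.0, -0.0, 0.0]
wrist_force: [-0.5, 0.2, -0.0]
opening: 0.004
grasp_force: 0.1
top 303 min [ 0.47  -0.115  0.044] max [ 0.543 -0.056  0.123]
side 1804 min [ 0.447 -0.172  0.037] max [ 0.543 -0.095  0.144]
0.03 347 x [0.401 0.73 ] ymin -0.2
0.042 144 x [0.446 0.521] ymin -0.172
0.054 187 x [0.446 0.523] ymin -0.172
0.066 189 x [0.45  0.526] ymin -0.171
0.078 197 x [0.456 0.531] ymin -0.17
0.09 195 x [0.46  0.537] ymin -0.169
0.102 299 x [0.465 0.544] ymin -0.169
0.114 396 x [0.459 0.529] ymin -0.168
0.126 159 x [0.45  0.499] ymin -0.162
```

It is tipping, about 18° so far with the lip holding. Continuing along the arc.

```bash
python3 -m handwheel '[[[0.022,0,-0.015,0],[0.045,0,-0.026,0],[0.067,0,-0.035,0],[0.09,0,-0.044,0],[0.112,0,-0.052,0],[0.135,0,-0.058,0]]]' 0
python3 look.py 5; python3 tilt.py 5
```

```text
time_s: 8.93
eef_pos: [0.4857, -0.1279, 0.0972]
eef_rot: [0.0, 1.0, -0.0, 0.0]
wrist_force: [-0.5, -0.5, 0.3]
opening: -0.002
grasp_force: 0.0
top 365 min [ 0.451 -0.148  0.045] max [ 0.585 -0.053  0.12 ]
side 1758 min [ 0.456 -0.17   0.038] max [ 0.563 -0.086  0.153]
0.03 318 x [0.401 0.729] ymin -0.199
0.042 60 x [0.488 0.527] ymin -0.17
0.054 114 x [0.47  0.532] ymin -0.171
0.066 226 x [0.455 0.538] ymin -0.168
0.078 239 x [0.461 0.547] ymin -0.166
0.09 252 x [0.469 0.563] ymin -0.164
0.102 323 x [0.478 0.562] ymin -0.162
0.114 274 x [0.486 0.547] ymin -0.16
0.126 157 x [0.481 0.532] ymin -0.157
```

```bash
python3 -m handwheel '[[[0.02,0,-0.006,0],[0.04,0,-0.01,0],[0.06,0,-0.014,0],[0.08,0,-0.016,0],[0.1,0,-0.018,0],[0.12,0,-0.018,0],[0.12,0,-0.018,0],[0.12,0,-0.018,0]]]' 0
python3 look.py 6; python3 tilt.py 6
```

```text
time_s: 10.02
eef_pos: [0.5092, -0.1278, 0.1006]
eef_rot: [-0.0, 1.0, -0.0, -0.0]
wrist_force: [-0.2, -0.0, 0.5]
opening: 0.003
grasp_force: 0.0
top 943 min [ 0.502 -0.102  0.035] max [ 0.597 -0.029  0.103]
side 1471 min [ 0.499 -0.137  0.036] max [ 0.6   -0.056  0.155]
0.03 406 x [0.401 0.729] ymin -0.199
0.042 151 x [0.504 0.598] ymin -0.132
0.054 181 x [0.505 0.598] ymin -0.134
0.066 211 x [0.507 0.6  ] ymin -0.135
0.078 250 x [0.509 0.599] ymin -0.132
0.09 377 x [0.511 0.598] ymin -0.123
0.102 228 x [0.509 0.593] ymin -0.109
```

View pics/l6.png

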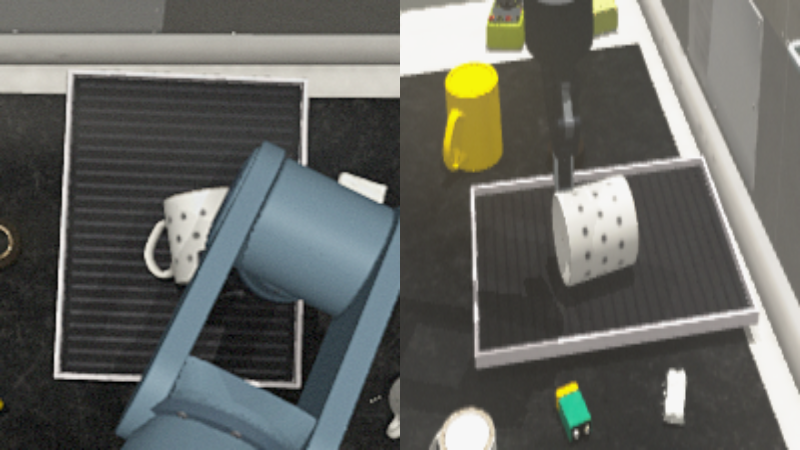

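The mug is on its side. In the right half its mouth faces -x at about (560,245) and its base is at about (632,220). The left half shows the handle toward +y at (157,248). I'll lift, move clear and measure the pose without occlusion.

```bash
python3 -m handwheel '[[[0,0,-0.15,0],[-0.2,0,-0.25,0],[-0.45,0,-0.25,0],[-0.7,0,-0.25,0],[-0.7,0.3,-0.25,0],[-0.7,0.6,-0.25,0],[-0.7,0.8,-0.25,0],[-0.7,0.8,-0.25,0]]]' 0
python3 look.py 7; python3 tilt.py 7
python3 - <<'E'
from h import *
c=np.load("top7.npz");P=cloud(c);x,y,z=np.moveaxis(P,-1,0)
m=(x>.45)&(x<.66)&(y>-.18)&(y<0)&(z>.035)&(z<.12);q=P[m]
print(len(q),cv2.minAreaRect((q[q[:,2]>.06][:,:2]*1000).astype(np.float32)))
for a in np.arange(.495,.605,.012):
    s=q[(q[:,0]>a)&(q[:,0]<a+.012)]
    if len(s)>4:
        t=s[s[:,2]>s[:,2].max()-.006];print(round(a+.006,3),"zmax",np.percentile(s[:,2],97).round(3),"y at top",t[:,1].mean().round(3),"y",s[:,1].min().round(3),s[:,1].max().round(3))
E
```

```text
time_s: 11.12
eef_pos: [0.3689, -0.2904, 0.1509]
eef_rot: [0.0, 1.0, -0.002, 0.0]
wrist_force: [-0.0, 0.9, -0.5]
opening: 0.0
grasp_force: 0.0
top 1779 min [ 0.503 -0.128  0.036] max [ 0.597 -0.031  0.104]
side 1413 min [ 0.504 -0.135  0.036] max [ 0.6   -0.056  0.1  ]
0.03 410 x [0.401 0.729] ymin -0.199
0.042 151 x [0.505 0.598] ymin -0.132
0.054 180 x [0.505 0.599] ymin -0.135
0.066 211 x [0.507 0.6  ] ymin -0.135
0.078 252 x [0.507 0.599] ymin -0.132
0.09 378 x [0.512 0.597] ymin -0.123
0.102 233 x [0.509 0.593] ymin -0.109
1798 ((550.379638671875, -86.43904876708984), (90.84166717529297, 79.87486267089844), 8.581069946289062)
0.501 zmax 0.102 y at top -0.083 y -0.094 -0.053
0.513 zmax 0.102 y at top -0.09 y -0.131 -0.031
0.525 zmax 0.103 y at top -0.09 y -0.131 -0.049
0.537 zmax 0.102 y at top -0.088 y -0.129 -0.025
0.549 zmax 0.103 y at top -0.087 y -0.128 -0.027
0.561 zmax 0.103 y at top -0.085 y -0.126 -0.031
0.573 zmax 0.102 y at top -0.082 y -0.123 -0.04
0.585 zmax 0.101 y at top -0.081 y -0.121 -0.041
0.597 zmax 0.101 y at top -0.086 y -0.119 -0.058
```

View pics/l7.png

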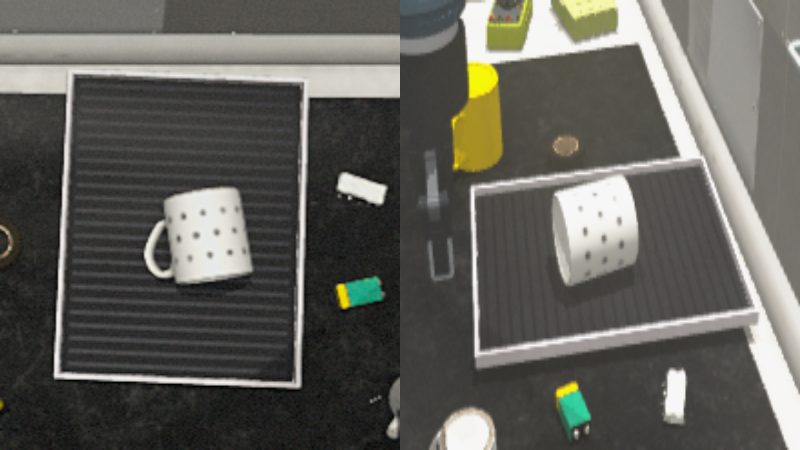

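The top view now shows the mug clear. Its axis is about 8.6° toward +y, with the mouth centre at about (0.505, -0.094), the base at about (0.595, -0.080), and top z 0.102. I'll line up behind the mouth, turned 8.6°.

```bash
python3 -m handwheel '[[[0.12,-0.25,0,-0.03],[0.24,-0.5,0,-0.06],[0.36,-0.75,0,-0.1],[0.5,-0.95,0,-0.1],[0.5,-0.95,0,-0.1],[0.5,-0.95,0,-0.1]]]' 0
python3 -m handwheel '[[[0,0,0.2,0],[0,0,0.4,0],[0,0,0.49,0],[0,0,0.49,0],[0,0,0.49,0]]]' 0
python3 tip.py
```

```text
time_s: 11.98
eef_pos: [0.4688, -0.0969, 0.1505]
eef_rot: [0.0, 0.997, 0.076, -0.0]
wrist_force: [-0.0, 0.3, -0.0]
opening: -0.002
grasp_force: 0.0
time_s: 12.6
eef_pos: [0.4697, -0.0987, 0.0536]
eef_rot: [0.0, 0.997, 0.074, 0.001]
wrist_force: [0.7, -0.5, -0.0]
opening: 0.002
grasp_force: 0.0
[ 0.46967927 -0.09871667  0.05360506] 380 tip z [0.083 0.084 0.084 0.084 0.084 0.084] x 0.458 0.482 y -0.116 -0.094
```

```bash
python3 -m handwheel '[[[0.06,0,0,0],[0.1,0,0,0],[0.125,0,0,0],[0.14,0,-0.01,0],[0.16,0,-0.028,0],[0.18,0,-0.046,0],[0.2,0,-0.064,0],[0.22,0,-0.08,0],[0.24,0,-0.096,0]]]' 0
python3 look.py 8; python3 tilt.py 8
```

```text
time_s: 13.78
eef_pos: [0.5171, -0.0906, 0.0722]
eef_rot: [0.0, 0.997, 0.075, 0.0]
wrist_force: [-0.3, -1.1, 0.1]
opening: -0.001
grasp_force: 0.2
top 63 min [ 0.533 -0.09   0.036] max [ 0.613 -0.027  0.107]
side 1620 min [ 0.507 -0.135  0.037] max [ 0.617 -0.053  0.132]
0.03 322 x [0.401 0.729] ymin -0.2
0.042 212 x [0.511 0.606] ymin -0.121
0.054 219 x [0.51 0.61] ymin -0.13
0.066 246 x [0.512 0.615] ymin -0.134
0.078 228 x [0.518 0.617] ymin -0.135
0.09 271 x [0.536 0.616] ymin -0.132
0.102 273 x [0.512 0.603] ymin -0.127
0.114 133 x [0.507 0.562] ymin -0.116
0.126 21 x [0.507 0.529] ymin -0.104
```

Tilting well, about 17°. Continuing.

```bash
python3 -m handwheel '[[[0.023,0,-0.014,0],[0.046,0,-0.026,0],[0.07,0,-0.038,0],[0.093,0,-0.048,0],[0.117,0,-0.057,0],[0.14,0,-0.065,0]]]' 0
python3 look.py 9; python3 tilt.py 9
```

```text
time_s: 14.62
eef_pos: [0.5448, -0.0864, 0.085]
eef_rot: [-0.0, 0.997, 0.075, 0.0]
wrist_force: [-0.3, -0.1, -0.2]
opening: -0.004
grasp_force: 0.2
top 213 min [ 0.518 -0.1    0.046] max [ 0.631 -0.033  0.105]
side 1598 min [ 0.521 -0.132  0.038] max [ 0.633 -0.047  0.144]
0.03 339 x [0.401 0.73 ] ymin -0.2
0.042 56 x [0.557 0.618] ymin -0.117
0.054 221 x [0.529 0.623] ymin -0.121
0.066 315 x [0.521 0.629] ymin -0.126
0.078 300 x [0.525 0.633] ymin -0.131
0.09 274 x [0.529 0.63 ] ymin -0.132
0.102 193 x [0.536 0.613] ymin -0.13
0.114 128 x [0.539 0.594] ymin -0.124
0.126 73 x [0.535 0.577] ymin -0.114
```

View pics/l9.png

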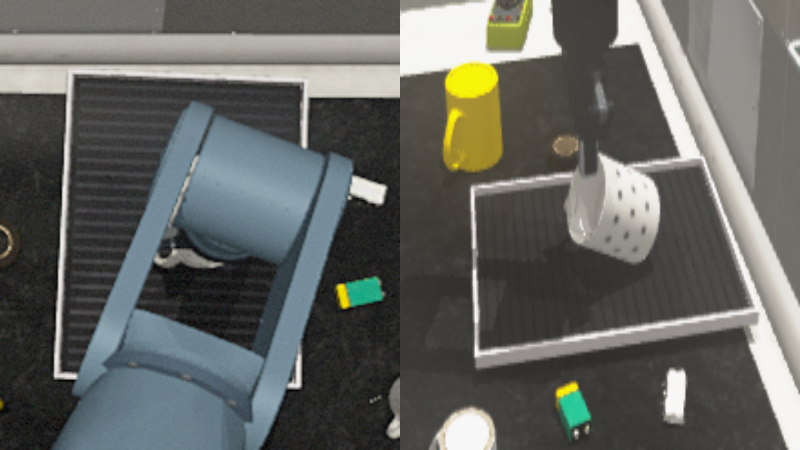

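The side view shows the mug tilted about 35°, pivoting on its base edge near (640,260), with the finger on the upper lip at (590,165). I'll keep going past the balance point.

```bash
python3 -m handwheel '[[[0.025,0,-0.007,0],[0.05,0,-0.014,0],[0.075,0,-0.019,0],[0.1,0,-0.024,0],[0.12,0,-0.027,0],[0.14,0,-0.03,0]]]' 0
python3 look.py 10; python3 tilt.py 10
```

```text
time_s: 15.48
eef_pos: [0.5724, -0.0823, 0.0909]
eef_rot: [-0.0, 0.997, 0.075, -0.0]
wrist_force: [-1.4, 0.2, 0.2]
opening: 0.0
grasp_force: 0.0
top 572 min [ 0.53  -0.126  0.045] max [ 0.63  -0.026  0.116]
side 1572 min [ 0.534 -0.129  0.037] max [ 0.646 -0.041  0.153]
0.03 335 x [0.401 0.73 ] ymin -0.199
0.042 68 x [0.576 0.631] ymin -0.115
0.054 151 x [0.56  0.639] ymin -0.118
0.066 252 x [0.544 0.647] ymin -0.121
0.078 354 x [0.534 0.644] ymin -0.124
0.09 304 x [0.538 0.634] ymin -0.128
0.102 185 x [0.546 0.623] ymin -0.129
0.114 119 x [0.555 0.614] ymin -0.127
0.126 71 x [0.563 0.604] ymin -0.12
```

```bash
python3 -m handwheel '[[[0.025,0,-0.005,0],[0.05,0,-0.008,0],[0.075,0,-0.01,0],[0.1,0,-0.01,0],[0.12,0,-0.01,0],[0.14,0,-0.01,0]]]' 0
python3 look.py 11; python3 tilt.py 11
```

```text
time_s: 16.32
eef_pos: [0.6001, -0.0781, 0.0928]
eef_rot: [-0.0, 0.997, 0.075, -0.0]
wrist_force: [0.5, 0.0, -0.1]
opening: 0.002
grasp_force: 0.0
top 153 min [ 0.575 -0.077  0.036] max [ 0.66  -0.028  0.123]
side 1572 min [ 0.57  -0.117  0.036] max [ 0.668 -0.033  0.154]
0.03 437 x [0.401 0.729] ymin -0.199
0.042 144 x [0.591 0.662] ymin -0.111
0.054 167 x [0.579 0.664] ymin -0.111
0.066 220 x [0.573 0.662] ymin -0.112
0.078 253 x [0.571 0.664] ymin -0.113
0.09 278 x [0.571 0.665] ymin -0.115
0.102 307 x [0.577 0.666] ymin -0.117
0.114 123 x [0.59  0.669] ymin -0.115
0.126 21 x [0.59 0.61] ymin -0.089
```

View pics/l11.png

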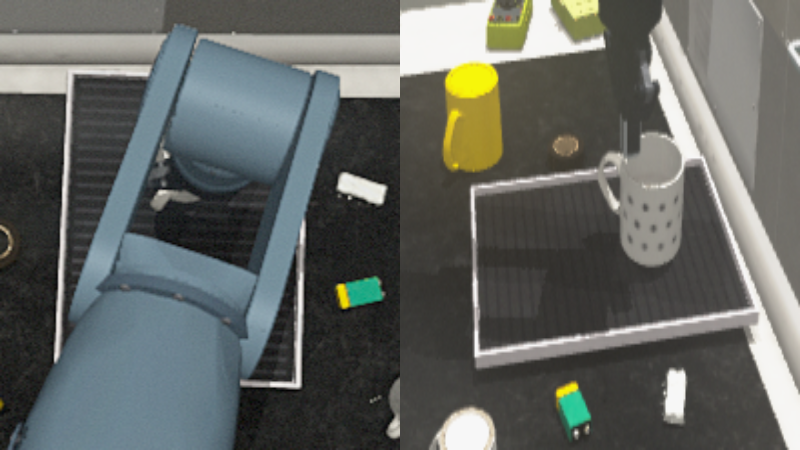

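The mug has tipped up onto its base, mouth up, at (650,200), and the fingertip is just above the mouth. I'll lift straight up, clear the view and verify.

```bash
python3 -m handwheel '[[[0,0,-0.15,0],[0,0,-0.35,0],[0,0,-0.5,0],[-0.25,0,-0.5,0],[-0.5,0,-0.5,0],[-0.75,0,-0.5,0],[-1,0,-0.5,0],[-1,0.25,-0.5,0],[-1,0.5,-0.5,0],[-1,0.5,-0.5,0]]]' 0
python3 look.py 12; python3 tilt.py 12
python3 - <<'E'
from h import *
for k in("top","side"):
    c=np.load(k+"12.npz");P=cloud(c);x,y,z=np.moveaxis(P,-1,0)
    q=P[(x>.56)&(x<.7)&(y>-.14)&(y<0)&(z>.1)&(z<.13)]
    (cx,cy),r=cv2.minEnclosingCircle((q[:,:2]*1000).astype(np.float32))
    A=np.c_[q[:,:2],np.ones(len(q))];s=np.linalg.lstsq(A,q[:,2],rcond=None)[0]
    print(k,len(q),"ring",cx,cy,r,"z",np.median(q[:,2]),"slope",s[:2])
    c0=np.load(k+"0.npz");P0=cloud(c0)
    for n,(a,b) in dict(tape=((520,650),(40,170)),cell=((420,600),(-260,-205)),eraser=((600,720),(-260,-205))).items():
        f=lambda P:np.median(P[(P[...,0]*1e3>a[0])&(P[...,0]*1e3<a[1])&(P[...,1]*1e3>b[0])&(P[...,1]*1e3<b[1])&(P[...,2]>.009)&(P[...,2]<.03)],0).round(3)
        print(n,f(P0),f(P))
E
```

```text
time_s: 17.68
eef_pos: [0.4171, -0.2099, 0.1933]
eef_rot: [0.001, 0.997, 0.073, 0.0]
wrist_force: [-0.7, 0.2, -0.2]
opening: 0.001
grasp_force: 0.0
top 852 min [ 0.567 -0.103  0.036] max [ 0.669 -0.023  0.114]
side 1523 min [ 0.57  -0.108  0.036] max [ 0.669 -0.026  0.11 ]
0.03 448 x [0.401 0.729] ymin -0.199
0.042 164 x [0.584 0.663] ymin -0.106
0.054 172 x [0.576 0.665] ymin -0.107
0.066 176 x [0.571 0.663] ymin -0.107
0.078 236 x [0.571 0.665] ymin -0.106
0.09 265 x [0.573 0.668] ymin -0.107
0.102 293 x [0.583 0.668] ymin -0.106
0.114 63 x [0.592 0.67 ] ymin -0.106
top 316 ring 622.04541015625 -57.22718811035156 49.65875244140625 z 0.10898750776832267 slope [ 0.0239839 -0.014772 ]
tape [0.564 0.06  0.02 ] [0.564 0.06  0.02 ]
cell [ 0.493 -0.245  0.017] [ 0.493 -0.245  0.017]
eraser [ 0.613 -0.246  0.013] [ 0.612 -0.246  0.013]
side 276 ring 624.2437133789062 -64.23481750488281 47.164127349853516 z 0.10564266023758828 slope [0.00361286 0.00142184]
tape [0.564 0.06  0.018] [0.554 0.063 0.018]
cell [ 0.494 -0.247  0.016] [ 0.494 -0.247  0.015]
eraser [ 0.615 -0.248  0.012] [ 0.616 -0.247  0.012]
```

View pics/l12.png

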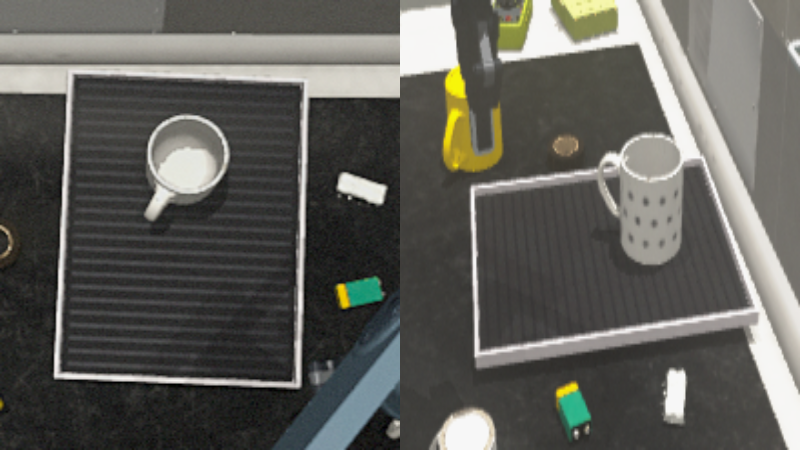

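Both views show the mug upright and level (lip z about 0.109), well inside the tray. The tape roll, battery and eraser are where they were, and the arm is clear. Handing in.

```bash
python3 -c "
from bench import ctrl;print(ctrl.hand_in())"
```

```text
the job is handed in; nothing more can be done
None
```

I rolled the mug over on the tray, onto its side and then up onto its base. In the last camera views before hand-in at about 18 s it stood mouth-up inside the rim, with the tape roll, battery and eraser where they were; the hand-in gave no verdict.

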